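# Let the thick dowel out of its feeder

### The arm

A 7-joint arm with a two-finger parallel gripper is mounted at the origin on a cart in front of the work surface, level with it; the furniture and walls round the work are solid. World frame = base frame: x ahead of the robot, y to its left, z up, the work surface at z = 0. Lengths are in m, angles in rad, forces in N, time in s.
With the tool pointing down it reaches from about 0.4 to 0.85 m from the base axis. Payload 4.4 kg.
Tool frame: the origin (TCP) lies midway between the tips of the shut fingers; the grasp point (between the pads) lies 19 mm behind it; z points along the fingers, y is the line along which they close (so a half turn about z gives the same grasp; the last joint's range is limited). The gripper opens to 94 mm and grips with 3 to 60 N. Pads are 16 mm wide; open, the fingers measure 119 mm over their backs; the gripper's body (75 mm by 177 mm) begins 78 mm behind the grasp point.
Start: joints at [1.084, 0.628, 0.038, 1.517, -0.027, 0.996, -0.02], TCP at [0.266, -0.593, 0.205] pointing down, gripper open.
Joint ranges: [-3.06, 3.06], [-0.37, 2.12], [-1.25, 1.32], [0.18, 2.47], [-1.1, 4.24], [0.23, 1.98], [-2.94, 2.94]. Speed limits (rad/s): [2.57, 2.57, 3.14, 3.14, 3.14, 3.14, 3.14].

### API

Orientations are given as a rotation vector (axis times angle).
In Python, from station import bot, effector, kin, cams, ticket, monitor gives the robot as it stands. Calls block until the motion is done:
- bot.movep(position, orientation): joint-space move of the TCP to a pose.
- bot.movel(position, max_speed=0.15, ori=None): straight line of the TCP; ori=None keeps the orientation; max_speed is the mean speed in m/s.
- bot.move_j(angles): joint-space move.
- effector.grip(opening, strength=None): opening from 0.0 (shut) to 1.0 (fully open); strength is the grip in N (None keeps the last); returns when the fingers have stopped.
- bot.dwell(seconds).
- kin.solve_ik(position, orientation): joint angles nearest the present ones, or None.
- cams.snapshot(name): name is "side" or "top"; returns a dict with "pixels" (420x560x3 uint8, blue, green, red), "fx", "fy", "cx", "cy" (pixels), "extrinsics" (4x4, takes a point from camera to world coordinates). Camera axes: x right, y down, z forward; pixel columns grow to the right and rows downward; lengths in m; the calibration is good to about 2 mm. A picture is of the moment at which its call begins. There is no depth.
A pose or a line that the arm cannot do raises bot.Unreachable and nothing moves.
- ticket.hand_in(): hands the job in; it is judged then, once.
Readings, each from a call of its own:
- monitor.current_time(): time.
- monitor.current_q(): joint angles.
- monitor.current_qd(): joint speeds.
- monitor.current_tau(): joint torques, N m.
- monitor.current_position(): TCP position.
- monitor.current_ee_rot(): TCP orientation.
- monitor.current_ft_force(): force on the tool from outside, world axes, zero at the start.
- monitor.current_wrist_torque(): the same for the moment, N m.
- monitor.current_finger_gap(): opening from 0.0 (shut) to 1.0 (fully open).
- monitor.current_grasp_force(): force on a finger pad.
Only numpy, scipy, OpenCV 4.12 (cv2) and the standard library are available. Lean on these libraries where they do the work, as an engineer would, in place of code of your own. Each camera call takes 0.05 s, during which the arm holds its last target. There are 200 camera calls.

### The job

Two dowel feeders stand on the table. On the one that holds the thicker dowel, press the lever's paddle down with the fingertips so that the gate lifts clear, keep it down until the dowel has rolled into the trough at the ramp's end, then let go so that the gate shuts again. Do not touch the dowels, leave the other feeder and its thinner dowel as they are, and do not shift the loose things around.

Things in the scene. Friction and masses are not known exactly. Their poses are not given: they have to be found in the camera images.
- feeder_thick: dowel feeder holding the thick dowel: plywood base 320 x 235 x 12 mm, fixed to the table; origin on the table, +x from the paddle end (nearest the robot) to the ramp end, z up. A lever along x rocks on a pin at x = -0.030, 95 mm up; posts beside the pin reach 110 mm. Its +x end carries a hanging gate. A ramp crosses under the gate, sloping down 12 degrees towards +y to the trough.
- feeder_thin: identical feeder holding the thin dowel (either may stand left or right), same frame and sizes
- gate_thick (a point): middle of the lower edge of the gate (aluminium tongue 32 mm wide) hanging from the lever over the ramp of the feeder with the thick dowel; shut, it is 5 mm above the ramp, which is 90 mm wide and 46 mm above the table there. The dowel waits uphill (feeder's -y) of it
- trough_thick (a point): middle of the floor of the trough at the ramp's low end, feeder with the thick dowel: 90 mm along the feeder's x, 63 mm along y, floor 12 mm and walls 46 mm above the table
- lever_thick (a joint): rocking lever of the feeder with the thick dowel, rad: 0 = gate down (shut), 0.38 = paddle fully down on its rubber stop, gate lifted clear. A spring and the gate's weight bring it back to 0 when let go; holding the paddle fully down takes about 4 N.
- lever_thin (a joint): rocking lever of the feeder with the thin dowel, rad: 0 = gate down (shut), 0.38 = paddle fully down on its rubber stop, gate lifted clear. A spring and the gate's weight bring it back to 0 when let go; holding the paddle fully down takes about 4 N.
- press_thick (a point): centre of the top face of the paddle (36 x 40 x 8 mm wood plate at the end of the lever nearest the robot) of the feeder with the thick dowel; about 107 mm above the table when the gate is shut; it sinks about 41 mm, swinging about the pivot 112 mm away horizontally, until it meets the stop.
- press_thin (a point): centre of the top face of the paddle (36 x 40 x 8 mm wood plate at the end of the lever nearest the robot) of the feeder with the thin dowel; about 107 mm above the table when the gate is shut; it sinks about 41 mm, swinging about the pivot 112 mm away horizontally, until it meets the stop.
- dowel_thick: plain wooden dowel, 30 mm diameter, 78 mm long, lying along the feeder's x; origin at its centre. The thicker of the two. Waits behind the gate; rolls down into the trough by itself in under 2 s when the gate is fully lifted.
- dowel_thin: plain wooden dowel, 18 mm diameter, 78 mm long, lying along the feeder's x; origin at its centre. The thinner of the two. Waits behind the gate; rolls down into the trough by itself in under 2 s when the gate is fully lifted.
- offcut: loose light wood offcut 32 x 130 x 32 mm lying on the table between the feeders; origin at the centre of its underside, y along it
- tape_measure: loose yellow tape measure lying flat, 74 x 93 x 34 mm, left of the feeders; origin on its underside
- offcut_flat: loose flat wood offcut 40 x 120 x 20 mm, right of the feeders; origin at the centre of its underside, y along it
- screwdriver: loose yellow-handled screwdriver lying down, 165 mm long, 29 mm thick, nearer the robot than the offcut, in the gap between the feeders; origin on its underside at mid-length, handle towards its +y
Mind the look-alikes: they are no part of the job. What is shaped like the dowel_thin but orange is not meant. What is shaped like the dowel_thick but purple is not meant.

How it is judged:
By the outcome, as a careful person would: the job done as asked, in the order asked, and still so for the second after the job is handed in, with the robot touching nothing.
It also fails if it takes over 32 s, if anything falls off the work surface, if the arm or the gripper's body presses on something with over 40 N, if the wrist force passes 120 N, or if a joint passes its speed limit or range.

## Working session

There is one attempt and no reset: what is moved stays moved. The work goes in short steps, each a Python script; the robot and the scene stay as the last script left them, time stands still between calls to the robot, and variables do not carry over. Pictures are saved under pics/ and viewed, at most 10 in all, crops included, and the job is handed in when it is done.

```bash
ls; mkdir -p pics; python3 - <<'E'
from station import *
import cv2,numpy as np
for n in("top","side"):
    s=cams.snapshot(n);cv2.imwrite(f"pics/{n}0.png",s["pixels"]);np.savez(f"{n}0.npz",**s)
    print(n,s["fx"],s["fy"],s["cx"],s["cy"]);print(np.round(s["extrinsics"],4))
print(monitor.current_time(),monitor.current_ee_rot())
E
```

```text
pics
top 391.12947197302725 391.12947197302725 280.3155181565076 203.69441948423074
[[-0.029  -0.9887  0.1472  0.4555]
 [-0.9994  0.026  -0.0218  0.0123]
 [ 0.0177 -0.1477 -0.9889  1.2255]
 [ 0.      0.      0.      1.    ]]
side 414.6704178210771 414.6704178210771 273.4128909378695 222.75120885999388
[[ 0.9757 -0.1536  0.1561  0.4038]
 [-0.2187 -0.6446  0.7325 -0.9616]
 [-0.0119 -0.7489 -0.6626  0.9518]
 [ 0.      0.      0.      1.    ]]
0.1 [-3.07074776e+00 -6.55780445e-01  5.68873747e-04]
```

View pics/top0.png

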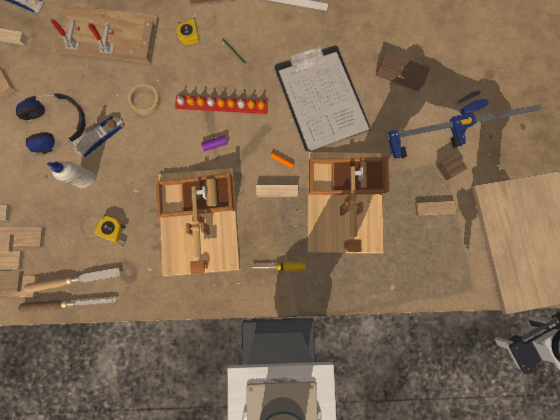

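View pics/side0.png

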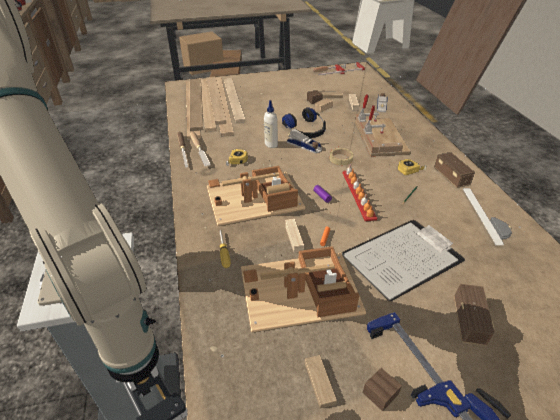

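The top view shows the left feeder's paddle at about (197,268), with a dowel at (211,191). The right feeder's paddle is at (352,245), and its dowel is in shadow near (368,172). I'll zoom in to compare them.

```bash
python3 - <<'E'
import cv2,numpy as np
t=cv2.imread("pics/top0.png");s=cv2.imread("pics/side0.png")
g=lambda a:(255*(a/255.)**.6).astype(np.uint8)
r=lambda a:cv2.resize(g(a),(400,300),interpolation=cv2.INTER_CUBIC)
a=np.vstack([np.hstack([r(t[165:285,120:280]),r(t[145:265,270:430])]),np.hstack([r(s[155:230,195:295+0]),r(s[245:335,240:360])])])
cv2.imwrite("pics/zoom.png",a)
E
```

```text
(no output)
```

View pics/zoom.png

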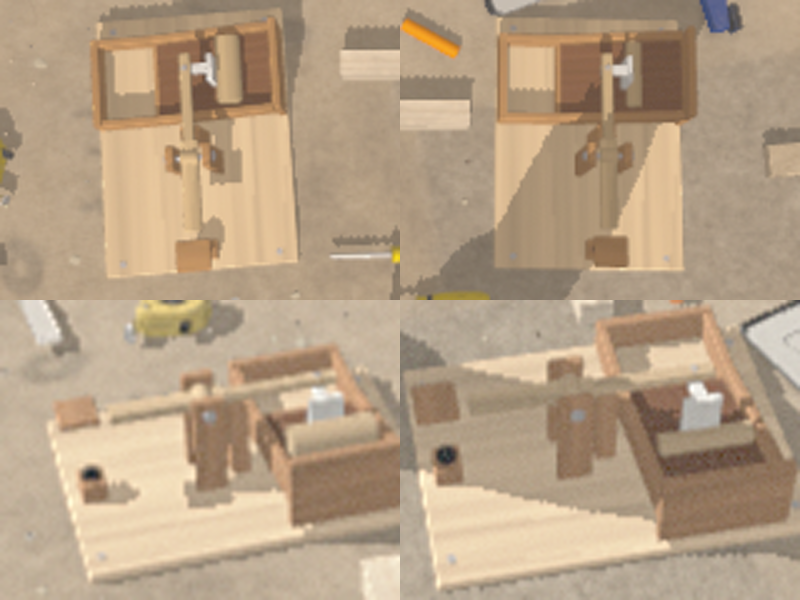

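The left feeder (+y) holds the thicker dowel: it looks about twice as wide in both views. Next I'll triangulate its paddle and get the yaw from the base's near edge.

```bash
cat > geo.py <<'E'
import numpy as np
def ray(n,u,v):
    s=np.load(f"{n}0.npz"); E=s["extrinsics"]
    return E[:3,3],E[:3,:3]@np.array([(u-s["cx"])/s["fx"],(v-s["cy"])/s["fy"],1.])
def plane(n,p,z):
    o,d=ray(n,*p); return o+d*(z-o[2])/d[2]
def tri(pt,ps):
    o1,d1=ray("top",*pt);o2,d2=ray("side",*ps)
    k=np.linalg.lstsq(np.c_[d1,-d2],o2-o1,rcond=None)[0]
    a,b=o1+k[0]*d1,o2+k[1]*d2; return (a+b)/2,np.linalg.norm(a-b)
E
python3 - <<'E'
from geo import *
import cv2
t=lambda x,y:(120+x/2.5-.3,165+y/2.5-.3)
s=lambda x,y:(195+x/4-.4,155+(y-300)/4-.4)
l,r=plane("top",t(108,277),.012),plane("top",t(298,262),.012)
print("near corners",l,r,np.linalg.norm(l-r)); d=l-r; yaw=np.arctan2(-d[0],d[1]); print("yaw",yaw)
ex,ey=np.array([np.cos(yaw),np.sin(yaw),0]),np.array([-np.sin(yaw),np.cos(yaw),0])
print("side near corners",plane("side",s(90,580),.012),plane("side",s(50,422),.012))
print("paddle tri",tri(t(194,254),s(77,411)))
print("paddle plane",plane("top",t(194,254),.107),plane("side",s(77,411),.107))
c=(l+r)/2+.16*ex; print("from base: origin",c)
img=cv2.imread("pics/top0.png"); hsv=cv2.cvtColor(img,cv2.COLOR_BGR2HSV)
print("paddle px hsv",hsv[266,197]); 
p=hsv[266,197].astype(int); m=cv2.inRange(hsv,np.clip(p-[6,60,50],0,255),np.clip(p+[6,60,50],0,255))
m[:258]=0;m[278:]=0;m[:,:186]=0;m[:,212:]=0
n,_,st,ce=cv2.connectedComponentsWithStats(m);print(st,ce)
E
```

```text
near corners [0.42498368 0.34850258 0.012     ] [0.4362068 0.1178779 0.012    ] 0.23089759648027652
yaw 0.04862565838592194
side near corners [0.4362009  0.11269698 0.012     ] [0.42601039 0.34826673 0.012     ]
paddle tri (array([0.44911678, 0.22633867, 0.10703304]), np.float64(0.0018100151024860044))
paddle plane [0.45002059 0.22629985 0.107     ] [0.44821526 0.22644556 0.107     ]
from base: origin [0.59040612 0.24096728 0.012     ]
paddle px hsv [ 13 170 153]
[[     0      0    560    420 234915]
 [   186    258     24     17    268]
 [   187    261      1     12     12]
 [   207    272      5      1      5]] [[279.59865483 209.43130068]
 [198.48134328 266.        ]
 [187.         266.5       ]
 [209.         272.        ]]
```

Triangulated height is 0.1070 m with a 1.8 mm ray gap, and the base edge comes out at 0.231 m against 0.235, so the measurement holds. I'll move above the paddle with the fingers shut.

```bash
python3 - <<'E'
from station import *
import numpy as np
from scipy.spatial.transform import Rotation as R
yaw=.0486; P=np.array([.449,.2263])
pos=[*(P-[.002,0]),.165]
q0=np.array(monitor.current_q()); best=None
for h in(0,np.pi):
    o=(R.from_euler('z',yaw+h)*R.from_euler('x',np.pi)).as_rotvec()
    q=kin.solve_ik(pos,o)
    if q is not None:
        d=abs(np.array(q)-q0).max();print(h,d,np.round(q,2))
        if best is None or d<best[0]: best=(d,o,q)
o=best[1];np.save("ori.npy",o)
effector.grip(0.0,10)
bot.movep([*pos[:2],.2],o); bot.movel(pos,.1)
print(monitor.current_time(),monitor.current_position(),monitor.current_ft_force(),monitor.current_finger_gap())
import cv2
a=cams.snapshot("side")["pixels"];b=cams.snapshot("top")["pixels"]
r=lambda a:cv2.resize(a,(400,400),interpolation=cv2.INTER_CUBIC)
cv2.imwrite("pics/above.png",np.hstack([r(a[120:260,160:300]),r(b[160:300,130:270])]))
E
```

```text
0 2.093083373672846 [-0.46  0.47 -0.09  1.97  0.06  0.7  -2.11]
3.141592653589793 1.0119064259852637 [ 0.11  0.65 -0.97  1.95  0.68  0.91  0.4 ]
4.9667 [0.44685628 0.22638256 0.16483448] [ 0.03854735  0.27568462 -1.12797624] 0.005072258244878783
```

View pics/above.png

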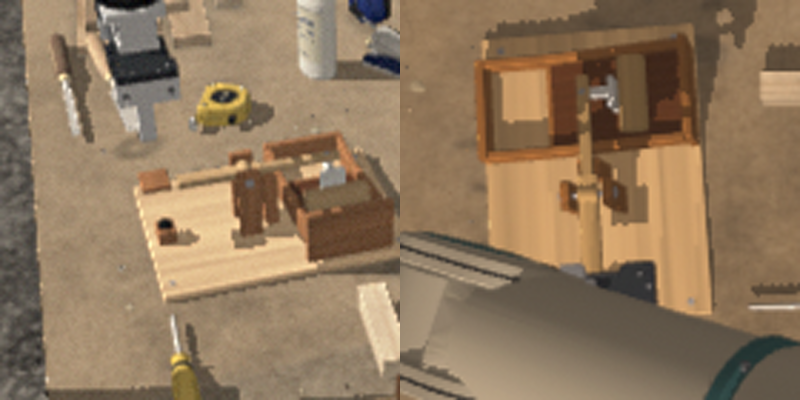

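The side view shows the fingertip at about (147,140) in the crop, directly above the paddle at (153,180). The top view shows nothing in the way. I'll press in steps along the arc, watching the force.

```bash
python3 - <<'E'
from station import *
import numpy as np, cv2
x0,y0,_=.447,.2263,0
f0=monitor.current_ft_force()[2]
bot.movel([x0,y0,.112],.08)
for z in (.100,.090,.080,.074,.071,.069,.067,.065,.063):
    k=(.107-z)/.042
    bot.movel([x0+.0035*k,y0+.0002*k,z],.06)
    f=monitor.current_ft_force()[2]-f0
    print(z,np.round(monitor.current_position(),4),round(f,2),round(monitor.current_time(),2))
    if f>12: break
bot.dwell(.3)
print(monitor.current_ft_force()-f0*np.array([0,0,1]))
a=cams.snapshot("side")["pixels"];b=cams.snapshot("top")["pixels"]
r=lambda a:cv2.resize(a,(400,400),interpolation=cv2.INTER_CUBIC)
cv2.imwrite("pics/press.png",np.hstack([r(a[120:260,160:300]),r(b[160:300,130:270])]))
print(monitor.current_time())
E
```

```text
0.1 [0.4478 0.2266 0.1   ] 2.12 6.23
0.09 [0.4482 0.2264 0.0896] 2.35 6.55
0.08 [0.4492 0.2264 0.0796] 2.97 6.87
0.074 [0.4499 0.2263 0.0739] 3.46 7.12
0.071 [0.4504 0.2264 0.0711] 3.52 7.37
0.069 [0.4504 0.2265 0.069 ] 3.73 7.62
0.067 [0.4507 0.2266 0.0672] 7.46 7.87
0.065 [0.451  0.2267 0.0662] 16.72 8.12
[-0.51860498 -2.79138228 16.07703912]
8.5167
```

View pics/press.png

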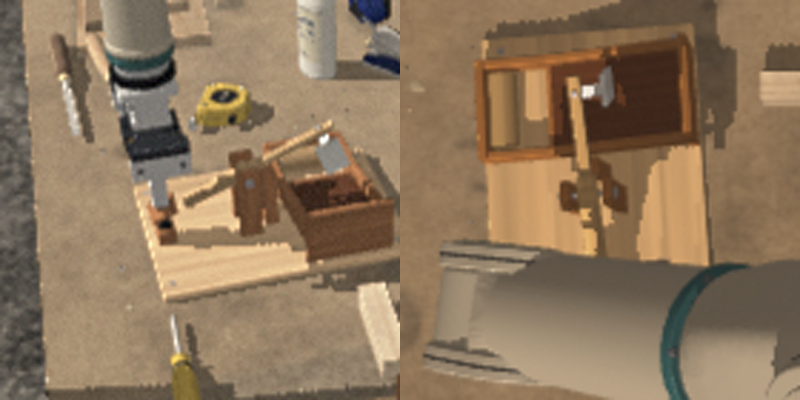

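The lever is on its stop with the gate raised (side crop at (330,150)). The dowel lies in the trough at (503,108) in the top crop. I'll hold briefly, then release slowly back along the arc.

```bash
python3 - <<'E'
from station import *
import numpy as np, cv2
bot.dwell(.6)
x0,y0=.447,.2263
for z in (.080,.095,.112):
    k=max(0,(.107-z)/.042); bot.movel([x0+.0035*k,y0,z],.06)
bot.movel([x0,y0,.20],.12)
bot.dwell(.5)
a=cams.snapshot("side")["pixels"];b=cams.snapshot("top")["pixels"]
r=lambda a:cv2.resize(a,(400,400),interpolation=cv2.INTER_CUBIC)
cv2.imwrite("pics/after.png",np.vstack([np.hstack([r(a[120:260,160:300]),r(b[160:300,130:270])])[:400],cv2.resize(np.hstack([a[150:350,150:430],b[100:300,120:400]]),(800,200))]))
print(monitor.current_time(),monitor.current_ft_force())
E
```

```text
11.8333 [ 0.89449693 -0.57381668 -0.10315687]
```

View pics/after.png

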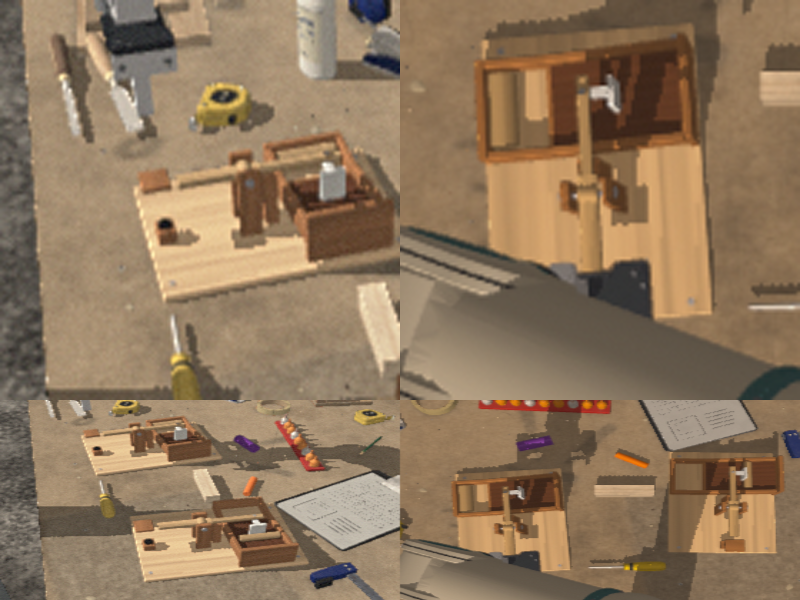

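The gate is shut again, with the lever back at its original position. The thick dowel rests in the trough at (503,108), and the other feeder and the loose things haven't moved. The arm is clear, so I'm handing in.

```bash
python3 -c "
from station import ticket
print(ticket.hand_in())"
```

```text
the job is handed in; nothing more can be done
None
```

The thick dowel is in its trough, the gate is shut again, the thin feeder and the loose things look undisturbed in the camera views, and the job was handed in at about 12 s.

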